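Swap the worn pivot pin in a motorcycle frame bracket

TASK

On the slanted red frame bracket, pull out the worn copper pivot pin (orange grip) and put it in the black tray to stay there. Then take the new steel pin with the blue grip from the wooden rack, push it through the bracket's hole until its collar lies flush on the flange, let go of it, and turn the black wing knob clockwise until it clicks over and its yellow keeper lies over the pin's collar. Leave the other pins and the other things on the bench where they are.

Things in the scene. Friction and masses are not known exactly. Their poses are not given: they have to be found in the camera images.
- flange: Red flange plate 170x120x16 mm, fixed, sloping 30 degrees. Origin: centre of the mouth of its through hole (14 mm wide, open below) on the upper face, 95 mm over the table. z: hole axis, out of the plate, 30 degrees from vertical; x: level, towards the knob (axis parallel to z at x +75 mm, y 0); y: down the slope. Plate spans x -47.5 to 122.5, y +-60 mm.
- stand: The whole fixed bracket that carries the flange: steel foot 190 x 150 x 10 mm with red cheeks, highest edge about 125 mm above the table. Origin at the centre of the foot's underside; the flange slopes down to its +y; z up.
- keeper (a joint): Turn of the sprung wing knob with its keeper arm, rad: about 0 open (start), 1.22 locked, growing clockwise seen from the knob's end (looking down the flange's -z). Below 0.61 it springs back to open; past that it clicks over to locked by itself. Takes 0.1 N m. At value q the wing and the arm lie along (cos a, sin a) in the flange's x, y, a = 4.363 - q; locked, the arm points along -x.
- keeper_grip (a point): Point on the knob's axis 36 mm above the plate, inside the black wing: pinch here. The wing is 12 mm thick, 36 mm long, 17 to 46 mm above the plate; the yellow arm below it is 16 mm wide, reaches 66 mm from the axis, 7.5 to 11.5 mm above the plate, and when locked lies over the edge of a seated pin's collar.
- worn_pin: The worn pin: brown copper shaft 12 mm wide, 45 mm long, tip tapered over 4 mm; round collar 32 mm wide, 5 mm thick; above it a round orange grip 16 mm wide, 36 mm tall. Origin on the axis at the collar's underside, z along the axis from the tip towards the grip. At the start it is fully seated in the flange's hole. About 120 g.
- new_pin: The new pin: bright steel shaft 12 mm wide, 45 mm long, tip tapered over 4 mm; round collar 32 mm wide, 5 mm thick; above it a round blue grip 16 mm wide, 36 mm tall. Origin on the axis at the collar's underside, z along the axis from the tip towards the grip. At the start it stands in one of the three holes of the wooden rack, collar on the rack's top, 60 mm above the table. About 120 g.
- rack: Wooden block 180 x 50 x 60 mm, fixed, holding three pins upright in holes 14 mm in diameter at x = -60, 0 and +60 mm of its own frame (y = 0). Origin at the centre of its underside, z up. It stands to the left or right of the bracket.
- tray: Black plastic tray, open at the top, 200 x 160 mm outside and 45 mm high, walls and floor 5 mm, fixed. Origin at the centre of its underside, z up. It stands on the other side of the bracket from the rack.
- short_pin: Wrong pin: bright steel shaft 12 mm wide, 28 mm long, tip tapered over 4 mm; round collar 32 mm wide, 5 mm thick; above it a round yellow grip 16 mm wide, 36 mm tall. Origin on the axis at the collar's underside, z along the axis from the tip towards the grip. Stands in another hole of the rack; leave it.
- long_pin: Wrong pin: bright steel shaft 12 mm wide, 55 mm long, tip tapered over 4 mm; round collar 32 mm wide, 5 mm thick; above it a round green grip 16 mm wide, 36 mm tall. Origin on the axis at the collar's underside, z along the axis from the tip towards the grip. Stands in the third hole of the rack; leave it.
- oil: White oil bottle, 60 mm wide, 130 mm tall; bystander. Origin at the centre of its underside.
- spray: Blue spray can, 60 mm wide, 170 mm tall; bystander. Origin at the centre of its underside.
- grease: Amber grease jar with a steel cap, 68 mm wide, 60 mm tall; bystander. Origin at the centre of its underside.
- bearing: Steel bearing ring lying flat, 48 mm wide, 14 mm tall; bystander. Origin at the centre of its underside.
- wrench: Steel wrench lying flat, 170 mm long along its x; bystander.
- cup: Red plastic cup, 80 mm wide, 100 mm tall; bystander. Origin at the centre of its underside.
Not all that is in view belongs to the job. Leave any green or purple look-alike of the stand alone.

How it is judged:
On the way, in this order (a step that is already met when the one before it is completed fails the run):
1. the worn pin is drawn right out of the flange (distance between worn_pin and flange above 0.055 m), for 0.1 s.
2. the worn pin lies released and still in the tray (x of worn_pin in the frame of tray between -0.1 and 0.1 m and y of worn_pin in the frame of tray between -0.08 and 0.08 m and z of worn_pin in the frame of tray between 0 and 0.065 m and linear speed of worn_pin below 0.03 m/s and contact force between the fingers and worn_pin below 0.1 N), for 0.2 s.
3. the new pin is home and released, the keeper still open (z of new_pin in the frame of flange below 0.003 m and distance between new_pin and flange below 0.004 m and angle between the z axis of new_pin and the z axis of flange, either way round below 0.06 rad and linear speed of new_pin below 0.03 m/s and contact force between the fingers and new_pin below 0.1 N and value of joint keeper below 0.4 rad), for 0.2 s.
4. the knob has clicked over to locked (value of joint keeper above 1.1 rad), for 0.2 s.
At the end, for the whole second after the job is handed in: Worn pin still and released inside the tray (origin within its outline, under 65 mm up); new pin in the flange hole, collar within 3 mm of the plate, origin within 4 mm of the mouth, within 0.06 rad of its axis, released, still; knob over 1.1 rad (all of step 2 and z of new_pin in the frame of flange below 0.003 m and distance between new_pin and flange below 0.004 m and angle between the z axis of new_pin and the z axis of flange, either way round below 0.06 rad and linear speed of new_pin below 0.03 m/s and contact force between the fingers and new_pin below 0.1 N and value of joint keeper above 1.1 rad); the robot touches nothing.
It fails at once if one of the wrong pins is moved more than 30 mm (distance of any of short_pin, long_pin from where it was at the start of the episode above 0.03 m).
It fails at once if another thing on the bench is moved more than 30 mm (distance of any of oil, spray, grease, bearing, wrench, cup from where it was at the start of the episode above 0.03 m).
It also fails if it takes over 67 s, if anything falls off the work surface, if the arm or the gripper's body presses on something with over 40 N, if the wrist force passes 120 N, or if a joint passes its speed limit or range.

ROBOT

A 6-joint arm with a two-finger parallel gripper is mounted at the origin on the work surface. World frame = base frame: x ahead of the robot, y to its left, z up, the work surface at z = 0. Lengths are in m, angles in rad, forces in N, time in s.
With the tool pointing down it reaches from about 0.275 to 0.825 m from the base axis. Payload 5.2 kg.
Tool frame: the origin (TCP) lies on the front face of the gripper's body, between the roots of the fingers; the fingertips stand 84 mm ahead of it and the grasp point (between the pads) lies 65 mm ahead of it; z points along the fingers, y is the line along which they close (so a half turn about z gives the same grasp; the last joint's range is limited). The gripper opens to 93 mm and grips with 3 to 60 N. Pads are 15 mm wide; open, the fingers measure 128 mm over their backs; the gripper's body (75 mm by 188 mm) begins 65 mm behind the grasp point.
Start: joints at [-1.384, 0.259, 1.535, -0, 1.348, -0.203], TCP at [0.209, -0.509, 0.303] pointing down, gripper open.
Joint ranges: [-3.14, 3.14], [-0.91, 2.08], [0.19, 2.58], [-1.22, 4.36], [0.22, 2.71], [-3.12, 3.12]. Speed limits (rad/s): [2.57, 2.57, 3.14, 3.14, 3.14, 3.14].

INTERFACE

Orientations are given as a unit quaternion [x, y, z, w].
In Python, from station import bot, solve_ik, read_camera, hand_in gives the robot as it stands. The module is installed in compiled form; this text tells all that it offers. Calls block until the motion is done:
- bot.move_ptp(position, orientation): joint-space move of the TCP to a pose.
- bot.move_linear(position, frame=None, vel=0.15, force_limit=None): straight line of the TCP; frame=None keeps the orientation; vel is the mean speed in m/s. With force_limit (N) it stops when the force on the tool has changed by that much, and returns True; else False.
- bot.move_j(angles): joint-space move.
- bot.open_jaws() and bot.clamp(grip_force=None): open the fingers fully, or close them until they stop; grip_force is the grip in N (None keeps the last).
- bot.pause(seconds).
- solve_ik(position, orientation): joint angles nearest the present ones, or None.
- bot.sense(): the state.
- read_camera(name): name is "scene" or "side" or "wrist"; returns a dict with "pixels" (480x640x3 uint8, red, green, blue), "mtx" (3x3 intrinsics, pixels), "R" (3x3) and "t" (3): a world point X has camera coordinates R X + t. Camera axes: x right, y down, z forward; pixel columns grow to the right and rows downward; lengths in m; the calibration is good to about 2 mm. The wrist camera is an equidistant fisheye: a pixel r from the principal point sees the ray r / f radians off the axis. A picture is of the moment at which its call begins. There is no depth.
A pose or a line that the arm cannot do raises bot.Unreachable and nothing moves.
- hand_in(): hands the job in; it is judged then, once.
The state is a dict: "time_s": time; "joints": joint angles; "joint_velocities": joint speeds; "joint_efforts": joint torques, N m; "ee_pos": TCP position; "tcp_rot": TCP orientation; "wrist_force": force on the tool from outside, world axes, zero at the start; "moment": the same for the moment, N m; "width": finger opening in m; "grasp_force": force on a finger pad.
Only numpy, scipy, OpenCV 4.12 (cv2) and the standard library are available. Lean on these libraries where they do the work, as an engineer would, in place of code of your own. Each camera call takes 0.05 s, during which the arm holds its last target. There are 200 camera calls.

## Working session

There is one attempt and no reset: what is moved stays moved. The work goes in short steps, each a Python script; the robot and the scene stay as the last script left them, time stands still between calls to the robot, and variables do not carry over. Pictures are saved under pics/ and viewed, at most 10 in all, crops included, and the job is handed in when it is done.

```bash
mkdir -p pics; python3 - <<'E'
from station import bot, read_camera
import cv2,numpy as np,pickle
d={}
for n in ("scene","side","wrist"):
    c=read_camera(n); d[n]=c; cv2.imwrite(f"pics/{n}0.png",c["pixels"][:,:,::-1])
    print(n,np.round(c["mtx"],1).tolist(),np.round(-c["R"].T@c["t"],3),np.round(c["R"],3).tolist())
pickle.dump(d,open("cams.pkl","wb"))
print(bot.sense()["time_s"])
E
```

```text
scene [[479.2, 0.0, 316.0], [0.0, 479.2, 243.0], [0.0, 0.0, 1.0]] [ 1.109 -0.28   0.792] [[0.425, 0.905, -0.011], [0.632, -0.306, -0.712], [-0.648, 0.296, -0.702]]
side [[530.3, 0.0, 321.3], [0.0, 530.3, 241.6], [0.0, 0.0, 1.0]] [0.043 0.598 0.84 ] [[-0.818, -0.575, 0.009], [-0.404, 0.565, -0.72], [0.409, -0.592, -0.694]]
wrist [[371.6, 0.0, 322.3], [0.0, 371.6, 248.4], [0.0, 0.0, 1.0]] [ 0.271 -0.483  0.384] [[0.38, -0.925, -0.002], [-0.898, -0.369, 0.24], [-0.222, -0.089, -0.971]]
0.15
```

View pics/scene0.png

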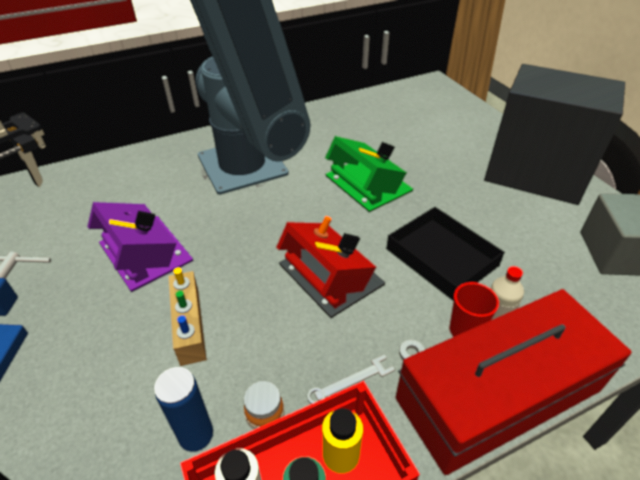

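View pics/side0.png

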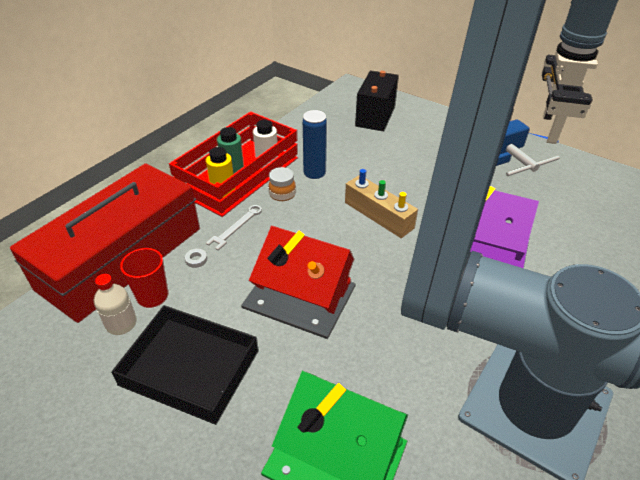

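The scene view shows the red bracket with the orange pin at (325,225). Its look-alikes are purple at (140,240) and green at (370,170). The side view shows the orange pin at (315,268). The rack grips are blue (183,325), green (181,300) and yellow (179,275). The blue one is the new pin, as the task describes. One composite crop will confirm this.

```bash
python3 - <<'E'
import cv2,numpy as np,pickle
d=pickle.load(open("cams.pkl","rb"))
def crop(n,x,y,w,h,W,H): return cv2.resize(d[n]["pixels"][y:y+h,x:x+w,::-1],(W,H),interpolation=cv2.INTER_CUBIC)
a=crop("scene",270,210,120,105,400,350); b=crop("side",240,220,120,105,400,350)
e=crop("scene",155,260,80,50*1+0+0,400,250); f=crop("side",340,160,80,50,400,250)
e=crop("scene",145,262,80*16//10,80,400,250); f=crop("side",335,160,128,80,400,250)
cv2.imwrite("pics/crop1.png",np.vstack([np.hstack([a,b]),np.hstack([e,f])]))
R=dict(orange=((8,18),(190,255),(170,256)),)
for n,box in (("scene",(270,200,120,120)),("side",(230,215,130,125))):
    hsv=cv2.cvtColor(d[n]["pixels"],cv2.COLOR_RGB2HSV)
    def m(h0,h1,s0,v0,v1,box):
        x,y,w,h=box; k=np.zeros(hsv.shape[:2],np.uint8); k[y:y+h,x:x+w]=cv2.inRange(hsv,(h0,s0,v0),(h1,255,v1))[y:y+h,x:x+w]
        N,l,st,c=cv2.connectedComponentsWithStats(k); i=1+np.argmax(st[1:,4]); return st[i].tolist(),np.round(c[i],1).tolist()
    print(n,"orange",m(7,18,150,120,255,box),"yellowarm",m(22,34,150,120,255,box),"black",m(0,179,0,0,45,(box[0],box[1]+(15 if n=="scene" else 0),box[2],60 if n=="side" else 45)))
    rb=(150,262,60,80) if n=="scene" else (340,165,80,50)
    print(" blue",m(100,125,120,60,255,rb),"green",m(45,80,100,50,255,rb),"yellow",m(22,34,180,120,255,rb))
E
```

```text
scene orange ([314, 216, 17, 22, 195], [322.9, 227.6]) yellowarm ([316, 243, 25, 9, 98], [328.0, 246.7]) black ([339, 235, 20, 21, 260], [348.1, 243.8])
 blue ([178, 316, 10, 17, 109], [182.8, 323.6]) green ([176, 290, 10, 17, 109], [180.7, 298.0]) yellow ([174, 268, 10, 16, 104], [178.5, 275.0])
side orange ([307, 261, 17, 18, 217], [315.1, 269.9]) yellowarm ([284, 231, 20, 23, 191], [293.2, 241.6]) black ([268, 246, 19, 20, 213], [278.0, 256.3])
 blue ([360, 169, 6, 15, 76], [362.1, 175.8]) green ([379, 180, 7, 16, 85], [381.4, 187.2]) yellow ([399, 192, 7, 16, 84], [401.7, 199.0])
```

View pics/crop1.png

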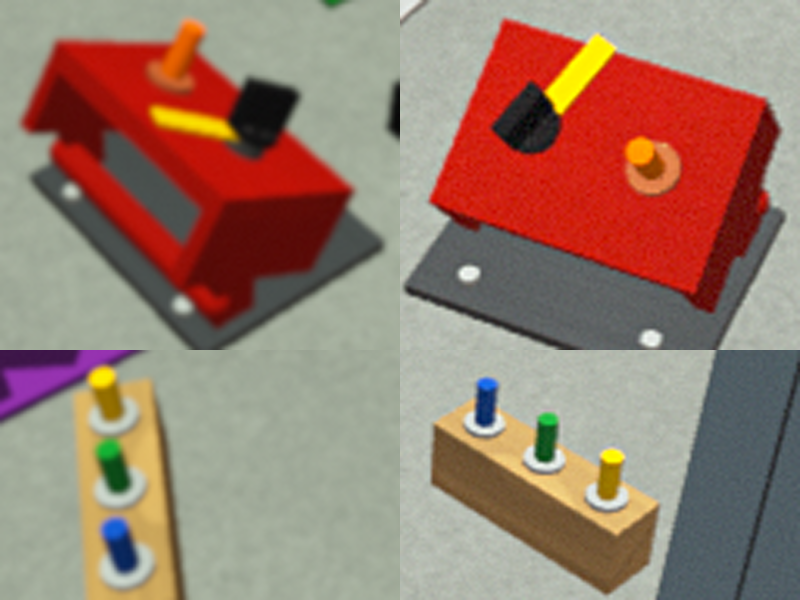

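The composite confirms both pins. The copper collar with the orange grip sits in the red flange in both views. The blue-grip pin stands at the rack end furthest from the robot, next to green and then yellow. I'll fit the flange pose from the plate corners, triangulate the rack pins, and then go and look with the wrist camera.

```bash
cat > h.py <<'E'
import numpy as np,cv2,json,pickle
from scipy.optimize import least_squares
from scipy.spatial.transform import Rotation as Rot
from station import bot, solve_ik, read_camera, hand_in
def proj(c,X):
    p=np.atleast_2d(X)@c["R"].T+c["t"]; k=c["mtx"]; return p[:,:2]/p[:,2:]*[k[0,0],k[1,1]]+k[:2,2]
def projfish(c,X):
    p=np.atleast_2d(X)@c["R"].T+c["t"]; k=c["mtx"]; n=np.linalg.norm(p[:,:2],axis=1)
    th=np.arctan2(n,p[:,2]); return p[:,:2]/n[:,None]*th[:,None]*k[0,0]+k[:2,2]
def frame(ph):
    c,s=np.cos(np.pi/6),.5; h=np.array([np.cos(ph),np.sin(ph),0]); u=np.array([0,0,1.])
    return np.c_[np.cross(h,u),h*c-u*s,u*c+h*s]
def toolR(z,y):  # tool z axis, closing axis
    return np.c_[np.cross(y,z),y,z]
def q(R): return Rot.from_matrix(R).as_quat()
def best(pos,R):  # pick half turn nearest to present joints
    j0=np.array(bot.sense()["joints"]); r=[]
    for M in (R,R@np.diag([-1,-1,1])):
        j=solve_ik(pos,q(M))
        if j is not None: r.append((np.abs(np.array(j)-j0).max(),M,np.round(j,2)))
    return sorted(r,key=lambda a:a[0])
E
python3 - <<'E'
from h import *
d=pickle.load(open("cams.pkl","rb"))
F=np.array([[122.5,-60,0],[-47.5,-60,0],[-47.5,60,0],[122.5,60,0],[0,0,41]])/1e3
S=np.array([[105,20],[367,100],[297,293],[32,203],[240,150]])/3.333+[240,220]
FC=F[[1,0,3,4]]; C=np.array([[60,42],[225,202],[352,190],[192,30]])/3.333+[270,210]
def res(p):
    R=frame(p[2]);o=np.array([p[0],p[1],.095])
    return np.r_[(proj(d["side"],F@R.T+o)-S).ravel(),(proj(d["scene"],FC@R.T+o)-C).ravel()]
b=min((least_squares(res,[.5,0,a]) for a in np.arange(-3,3,.7)),key=lambda r:r.cost)
print(b.x,np.round(b.fun.reshape(-1,2),1).tolist()); print(frame(b.x[2]).round(3).tolist())
T={"blue":((182.8,323.6),(362.1,175.8)),"green":((180.7,298),(381.4,187.2)),"yellow":((178.5,275),(401.7,199))}
r={}
for k,v in T.items():
    f=lambda X:np.r_[proj(d["scene"],X)[0]-v[0],proj(d["side"],X)[0]-v[1]]
    s=least_squares(f,[.5,-.2,.08]); r[k]=s.x; print(k,s.x.round(4),s.fun.round(1))
# tray: corners of the rim seen in side
v=np.array([[163,308],[257,346],[216,408],[114,374]])
for p in v:
    c=d["side"];ray=c["R"].T@np.linalg.solve(c["mtx"],np.r_[p,1]);o=-c["R"].T@c["t"];print("tray",(o+ray*(.045-o[2])/ray[2]).round(3))
json.dump(dict(fl=b.x.tolist(),blue=r["blue"].tolist()),open("m.json","w"))
print(bot.sense()["tcp_rot"])
E
```

```text
[0.44394658 0.03262288 1.77439577] [[-0.4, -1.2], [0.0, -1.0], [-0.6, -0.2], [-1.2, -0.7], [0.0, -0.2], [-1.7, -1.3], [-0.1, -1.1], [0.7, -0.7], [0.2, -1.7]]
[[0.979, -0.175, -0.101], [0.202, 0.848, 0.49], [-0.0, -0.5, 0.866]]
blue [ 0.5385 -0.2866  0.0844] [ 0.1  0.1  0.2 -0.1]
green [ 0.4791 -0.2756  0.0849] [ 0.3  0.1  0.3 -0.2]
yellow [ 0.4202 -0.2652  0.0852] [ 0.4  0.2  0.4 -0.3]
tray [0.652 0.244 0.045]
tray [0.451 0.207 0.045]
tray [0.427 0.338 0.045]
tray [0.613 0.393 0.045]
[ 9.81066861e-01  1.93668073e-01  4.01128004e-06 -7.01031094e-04]
```

```bash
python3 - <<'E'
from h import *
d=pickle.load(open("cams.pkl","rb")); m=json.load(open("m.json"))
def ray(n,p,z):
    c=d[n];r=c["R"].T@np.linalg.solve(c["mtx"],np.r_[p,1]);o=-c["R"].T@c["t"];return (o+r*(z-o[2])/r[2]).round(3)
print("spray top",ray("side",(315,116),.17),ray("scene",(176,383),.17),"oil",ray("side",(104,283),.13),"cup",ray("side",(143,262),.1))
w=np.array([0.4791+.0593,-.2758,0]);c0=d["wrist"];s=bot.sense()
rx=np.array([-.1183,.0214,0]);rx/=np.linalg.norm(rx); ry=np.array([-rx[1],rx[0],0])
Rr=toolR(np.array([0,0,-1.]),ry)
P=np.array([m["blue"][0],m["blue"][1],.088+.065+.12])
b=best(P,Rr);print([ (x[0],x[2]) for x in b])
bot.move_ptp(P,q(b[0][1])); c=read_camera("wrist");cv2.imwrite("pics/w1.png",c["pixels"][:,:,::-1])
Rf=frame(m["fl"][2]);o=np.r_[m["fl"][:2],.095]
Rt=toolR(-Rf[:,2],Rf[:,1]);P2=o+Rf[:,2]*(.028+.065+.10)
b2=best(P2,Rt);print([ (x[0],x[2]) for x in b2])
bot.move_ptp(P2,q(b2[0][1]));c2=read_camera("wrist");cv2.imwrite("pics/w2.png",c2["pixels"][:,:,::-1])
pickle.dump((c,c2),open("w.pkl","wb"));print(bot.sense()["time_s"])
print("pred",projfish(c2,[o+Rf[:,2]*.041,o+Rf[:,2]*.005,o+Rf@[.075,0,.046],o+Rf@[-.0475,-.06,0],o+Rf@[-.0475,.06,0]]).round(1).tolist())
print("predblue",projfish(c,[[*m["blue"][:2],.101],[*m["blue"][:2],.065]]).round(1).tolist())
cv2.imwrite("pics/w12.png",cv2.resize(np.hstack([c["pixels"],c2["pixels"]])[:,:,::-1],(800,300)))
E
```

```text
spray top [ 0.701 -0.322  0.17 ] [ 0.706 -0.32   0.17 ] oil [0.715 0.303 0.13 ] cup [0.726 0.213 0.1  ]
[(np.float64(1.280814782227847), array([-0.67,  0.39,  1.43, -0.  ,  1.33,  1.08])), (np.float64(1.860777871361946), array([-0.67,  0.39,  1.43, -0.  ,  1.33, -2.06]))]
[(np.float64(1.029719404802046), array([ 0.36,  0.2 ,  1.82, -0.55,  1.26,  1.93])), (np.float64(2.288487390189403), array([ 0.36,  0.2 ,  1.82, -0.55,  1.26, -1.21]))]
3.2
pred [[321.8, 262.2], [321.8, 249.0], [321.6, 145.9], [396.0, 304.3], [248.0, 304.4]]
predblue [[322.5, 252.9], [322.4, 241.6]]
```

View pics/w2.png

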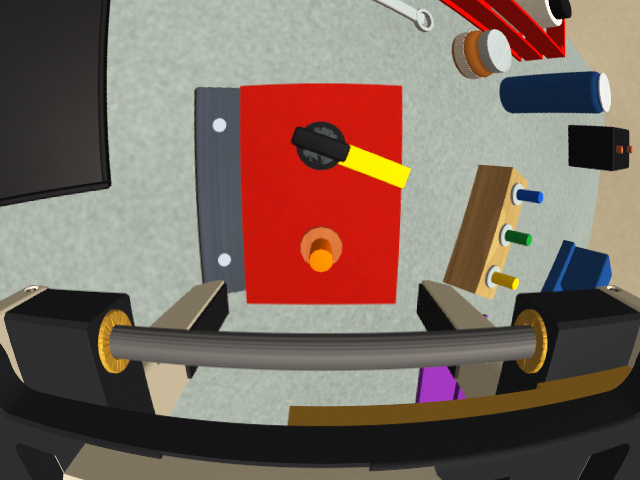

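View pics/w1.png

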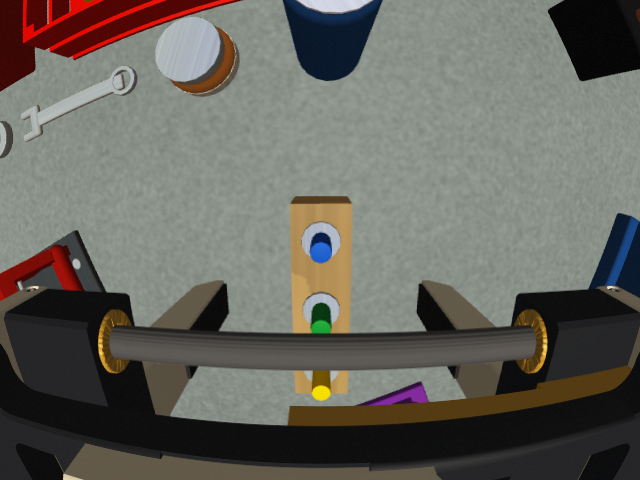

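Wrist view over the flange: orange grip top at (321,260) against a predicted (322,262), collar at (321,247), plate corners at (240,86), (402,86), (396,303) and (247,303). The blue grip over the rack is at (320.5,252), against a predicted (322.5,253). Both agree to about 1 mm, so I'll apply small corrections and pull the worn pin.

```bash
python3 - <<'E'
from h import *
c,c2=pickle.load(open("w.pkl","rb")); m=json.load(open("m.json"))
def cen(c,lo,hi,box):
    x,y,w,h=box;k=cv2.inRange(cv2.cvtColor(c["pixels"],cv2.COLOR_RGB2HSV)[y:y+h,x:x+w],lo,hi);return np.argwhere(k).mean(0)[::-1]+[x,y]
top=cen(c2,(8,200,235),(22,255,255),(290,215,65,70)); bt=cen(c,(100,150,200),(125,255,255),(300,225,45,45))
F=np.array([[122.5,60,0],[122.5,-60,0],[-47.5,-60,0],[-47.5,60,0],[0,0,41]])/1e3
S=np.array([[240,86],[402,86],[396,303],[246.5,303],top])
def res(p):
    R=frame(p[2]);o=np.array([p[0],p[1],.095]);return (projfish(c2,F@R.T+o)-S).ravel()
b=least_squares(res,m["fl"]);print(top,bt,b.x,m["fl"],b.fun.reshape(-1,2).round(1).tolist())
bl=least_squares(lambda p:(projfish(c,[p[0],p[1],.101])[0]-bt),m["blue"][:2]).x;print("blue",bl,m["blue"])
m["fl"]=((b.x+np.array(m["fl"]))/2).tolist(); m["blue"]=((bl+np.array(m["blue"][:2]))/2).tolist()
json.dump(m,open("m.json","w"))
Rf=frame(m["fl"][2]);o=np.r_[m["fl"][:2],.095];Rt=toolR(-Rf[:,2],Rf[:,1]);Rt=best(o+Rf[:,2]*.193,Rt)[0][1]
st=bot.move_linear(o+Rf[:,2]*(.028+.065),frame=q(Rt),vel=.1,force_limit=8);print("stop",st)
bot.clamp(15);bot.pause(.2);s=bot.sense()
print(s["width"],s["grasp_force"],"F in flange",Rf.T@np.array(s["wrist_force"]),Rf.T@(np.array(s["ee_pos"])-o),s["time_s"])
E
```

```text
[320.74231678 260.40898345] [320.53169014 251.94014085] [0.44495943 0.03355747 1.77323981] [0.443946575772894, 0.03262287666353121, 1.7743957684830867] [[0.2, -0.2], [-0.1, -0.4], [-0.6, 0.2], [0.5, 0.1], [0.1, 0.2]]
blue [ 0.53945747 -0.28540929] [0.538536885374114, -0.2866252412810242, 0.08442526320933923]
stop False
0.01573289223092586 14.999938756227493 F in flange [-0.31424364  1.26347316 -0.55177871] [-4.31418955e-06  5.59693462e-05  9.29942182e-02] 5.7333
```

```bash
python3 - <<'E'
from h import *
m=json.load(open("m.json"))
bot.clamp(35)
Rf=frame(m["fl"][2]);o=np.r_[m["fl"][:2],.095]
def sh(t):
    s=bot.sense();print(t,"w",round(s["width"],4),"F",(Rf.T@np.array(s["wrist_force"])).round(1),"t",s["time_s"])
bot.move_linear(o+Rf[:,2]*(.093+.02),vel=.06);sh("a")
bot.move_linear(o+Rf[:,2]*(.093+.09),vel=.15);sh("b")
p=bot.sense()["ee_pos"]; bot.move_linear(np.r_[p[:2],p[2]+.06],vel=.2)
c=read_camera("wrist");pickle.dump(c,open("w3.pkl","wb"));cv2.imwrite("pics/w3.png",c["pixels"][:,:,::-1])
# tray: long axis x ~ rim corners; closing along short axis
ty=np.array([-.19,.98,0]);ty/=np.linalg.norm(ty)
T=np.array([.536,.297,0]);R=toolR(np.array([0,0,-1.]),ty)
# origin of pin is .028 below grasp point; tip 45 below that
hz=.012+.045+.028+.065
b=best(np.r_[T[:2],hz+.1],R);print([(x[0],x[2]) for x in b]);M=b[0][1]
bot.move_ptp(np.r_[T[:2],hz+.1],q(M))
print("stop",bot.move_linear(np.r_[T[:2],hz],vel=.12,force_limit=10));sh("tray")
c=read_camera("scene");cv2.imwrite("pics/s1.png",cv2.resize(c["pixels"][140:340,250:550,::-1],(750,500)))
E
```

```text
a w 0.0152 F [ 0.5  0.9 -1.7] t 6.4333
b w 0.0153 F [ 0.   0.5 -2.1] t 7.05
[(np.float64(0.530122397830664), array([ 0.32,  0.41,  1.45, -0.  ,  1.28,  1.7 ])), (np.float64(3.2960738731993473), array([ 0.32,  0.41,  1.45, -0.  ,  1.28, -1.44]))]
stop False
tray w 0.0154 F [ 0.8  1.  -0.1] t 9.4917
```

View pics/s1.png

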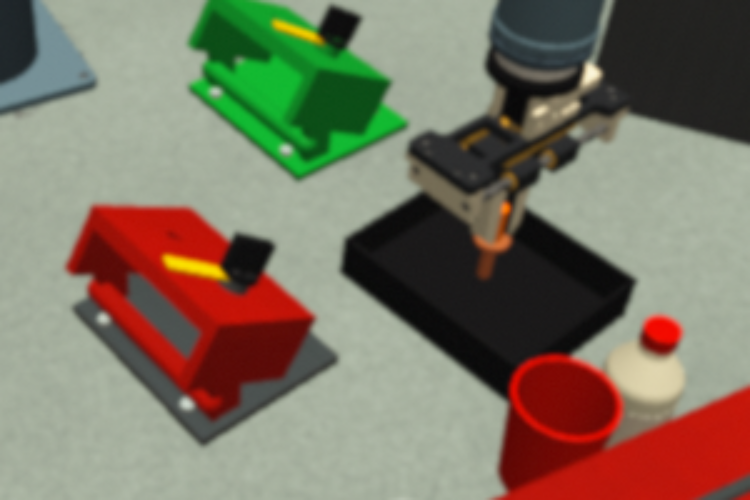

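The picture shows the worn pin hanging over the tray floor at (487,270) and the empty hole in the flange at (172,236). I'll release it, check the bare hole with the wrist camera, and fetch the blue pin.

```bash
python3 - <<'E'
from h import *
m=json.load(open("m.json"))
Rf=frame(m["fl"][2]);o=np.r_[m["fl"][:2],.095]
bot.open_jaws();bot.pause(.3)
p=np.array(bot.sense()["ee_pos"]);bot.move_linear(p+[0,0,.12],vel=.25)
bot.pause(.2);ct=read_camera("wrist")
Rt=toolR(-Rf[:,2],Rf[:,1]);P=o+Rf[:,2]*.193;bot.move_ptp(P,q(best(P,Rt)[0][1]))
bot.pause(.1);c=read_camera("wrist");pickle.dump(c,open("w4.pkl","wb"))
k=cv2.inRange(cv2.cvtColor(c["pixels"],cv2.COLOR_RGB2HSV),(0,150,120),(10,255,255))
y0,x0=225,295;h=255-k[y0:y0+50,x0:x0+55];N,l,s,ce=cv2.connectedComponentsWithStats(h);i=1+np.argmax(s[1:,4])
hole=ce[i]+[x0,y0];print("hole",s[i],hole,"pred",projfish(c,o))
f=least_squares(lambda p:projfish(c,[p[0],p[1],.095])[0]-hole,o[:2]).x
print("offset in flange",Rf.T@(np.r_[f,.095]-o),"t",bot.sense()["time_s"])
cv2.imwrite("pics/w4.png",np.hstack([cv2.resize(c["pixels"][200:300,270:370,::-1],(400,400)),cv2.resize(ct["pixels"][100:400,170:470,::-1],(400,400))]))
# rack
rx=np.array([-.1183,.0214,0]);rx/=np.linalg.norm(rx); ry=np.array([-rx[1],rx[0],0])
B=np.r_[m["blue"],0];z=.060+.028+.065
P=B+[0,0,z+.12];M=best(P,toolR(np.array([0,0,-1.]),ry))[0][1]
bot.move_ptp(P,q(M));print("stop",bot.move_linear(B+[0,0,z],vel=.15,force_limit=8))
bot.clamp(15);bot.pause(.2);s=bot.sense();print(s["width"],np.round(s["wrist_force"],2),s["time_s"])
E
```

```text
hole [ 20  14  18  17 230] [323.50434783 246.71304348] pred [[323.34764303 248.24034908]]
offset in flange [ 1.18495143e-03 -1.19522467e-04 -6.90063283e-05] t 13.075
stop False
0.015611537158041667 [-0.37 -0.64 -0.82] 16.8833
```

View pics/w4.png

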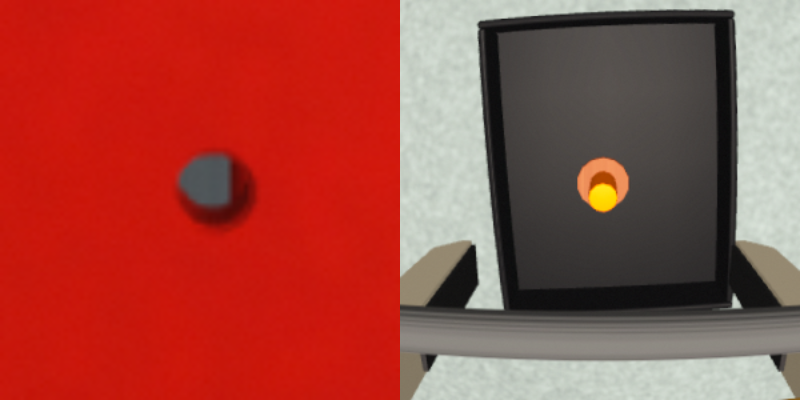

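The bare hole is at about (324,247) in w4, against a predicted (323.3,248.2), so it lies about 0.8 mm towards the knob. The worn pin is alone and upright in the tray, well clear of the walls. Next I'll insert the new pin.

```bash
python3 - <<'E'
from h import *
m=json.load(open("m.json"))
Rf=frame(m["fl"][2]);o=np.r_[m["fl"][:2],.095]
def sh(t):
    s=bot.sense();print(t,"w",round(s["width"],4),"F",(Rf.T@np.array(s["wrist_force"])).round(1),"rel",(1e3*(Rf.T@(np.array(s["ee_pos"])-o))).round(2),"t",s["time_s"])
bot.clamp(40)
p=np.array(bot.sense()["ee_pos"]);tr=Rot.from_quat(bot.sense()["tcp_rot"]).as_matrix()
off=(tr.T@np.r_[.00046,.00061,0])[0]
bot.move_linear(p+[0,0,.03],vel=.08);bot.move_linear(p+[0,0,.14],vel=.25)
P=o+Rf[:,2]*(.093+.14);b=best(P,toolR(-Rf[:,2],Rf[:,1]));M=b[0][1];print([(x[0],x[2]) for x in b])
tx=M[:,0]; o2=o+Rf@[.0008,-.0004,0]-tx*off; print("off",off,"target",Rf.T@(o2-o))
m["o2"]=o2.tolist();json.dump(m,open("m.json","w"))
bot.move_ptp(o2+Rf[:,2]*(.093+.14),q(M));bot.move_linear(o2+Rf[:,2]*(.093+.052),vel=.15);bot.pause(.2);sh("hover")
c=read_camera("wrist");s=read_camera("side");e=read_camera("scene")
f=lambda im,x,y,w:cv2.resize(im["pixels"][y:y+w,x:x+w,::-1],(400,400),interpolation=cv2.INTER_CUBIC)
cv2.imwrite("pics/ins.png",np.hstack([f(e,280,190,90),f(s,265,215,100)]))
st=bot.move_linear(o2+Rf[:,2]*(.093+.035),vel=.02,force_limit=8);print(st);sh("entry")
E
```

```text
[(np.float64(1.0694142503635655), array([ 0.4 ,  0.18,  1.75, -0.53,  1.36,  1.92])), (np.float64(2.3018103458350936), array([ 0.4 ,  0.18,  1.75, -0.53,  1.36, -1.22]))]
off 0.0003441004740301817 target [ 4.55899526e-04 -4.00000000e-04  9.77210898e-18]
hover w 0.0156 F [-0.4  0.8 -0.6] rel [  0.99  -0.51 145.88] t 20.6917
False
entry w 0.0153 F [-0.4  0.8 -0.4] rel [  0.55  -0.44 128.07] t 21.8417
```

View pics/ins.png

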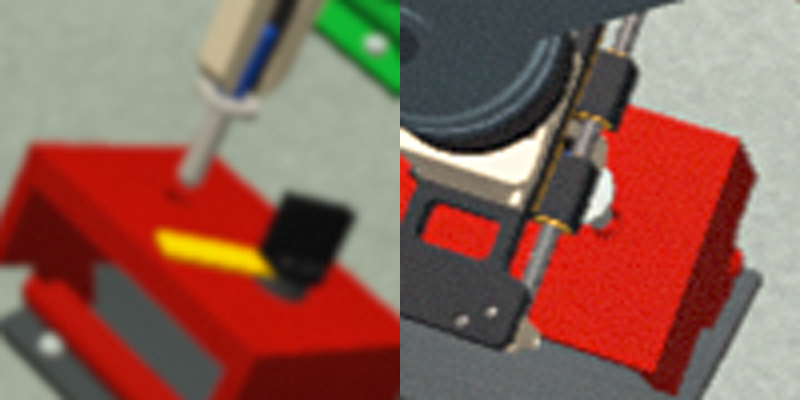

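The picture shows the tip at (187,180) just above the hole at (172,195). The tip then went 10 mm in without any contact force, so I'll push it home.

```bash
python3 - <<'E'
from h import *
m=json.load(open("m.json"))
Rf=frame(m["fl"][2]);o=np.r_[m["fl"][:2],.095];o2=np.array(m["o2"])
def sh(t):
    s=bot.sense();print(t,"w",round(s["width"],4),"F",(Rf.T@np.array(s["wrist_force"])).round(1),"rel",(1e3*(Rf.T@(np.array(s["ee_pos"])-o))).round(2),"t",s["time_s"])
print(bot.move_linear(o2+Rf[:,2]*(.093+.006),vel=.03,force_limit=12));sh("a")
print(bot.move_linear(o2+Rf[:,2]*(.093-.003),vel=.02,force_limit=12));sh("b")
E
```

```text
False
a w 0.0153 F [-0.3  0.6 -0.8] rel [ 0.59 -0.46 99.16] t 22.9583
True
b w 0.0151 F [-0.4 -0.7  4.9] rel [ 0.68 -0.39 93.02] t 23.3333
```

Contact came at 93.0 mm, exactly the seated height. I'll release, back off and check.

```bash
python3 - <<'E'
from h import *
m=json.load(open("m.json"))
Rf=frame(m["fl"][2]);o=np.r_[m["fl"][:2],.095];o2=np.array(m["o2"])
bot.open_jaws();bot.pause(.4)
bot.move_linear(o2+Rf[:,2]*.193,vel=.15);bot.pause(.1)
c=read_camera("wrist");e=read_camera("scene")
f=lambda im,x,y,w:cv2.resize(im["pixels"][y:y+w,x:x+w,::-1],(400,400),interpolation=cv2.INTER_CUBIC)
cv2.imwrite("pics/seat.png",np.hstack([f(c,220,70,240),f(e,260,190,140)]))
oo=o+Rf@[.0008,-.0004,0]
print("pred coll,top,knobtop",projfish(c,[oo+Rf[:,2]*.005,oo+Rf[:,2]*.041,oo+Rf@[.075,0,.046]]).round(1).tolist())
k=cv2.inRange(cv2.cvtColor(c["pixels"],cv2.COLOR_RGB2HSV),(100,150,200),(125,255,255))[215:285,290:355];print("top",np.argwhere(k).mean(0)[::-1]+[290,215])
K=oo+Rf@[.075,0,0];a=4.363
for qq in (0,1.22,1.3):
    w=Rf@[np.cos(a-qq),np.sin(a-qq),0];cl=np.cross(Rf[:,2],w)
    print(qq,[(round(x[0],2),x[2].tolist()) for x in best(K+Rf[:,2]*.101,toolR(-Rf[:,2],cl))])
print(bot.sense()["time_s"])
E
```

```text
pred coll,top,knobtop [[323.0, 246.8], [323.1, 260.0], [323.3, 143.0]]
top [322.8972973  259.07837838]
0 [(np.float64(1.22), [0.25, 0.39, 1.77, -0.6, 1.09, 0.71]), (np.float64(4.36), [0.25, 0.39, 1.77, -0.6, 1.09, -2.43])]
1.22 [(np.float64(0.19), [0.25, 0.39, 1.77, -0.6, 1.09, 1.93]), (np.float64(3.14), [0.25, 0.39, 1.77, -0.6, 1.09, -1.21])]
1.3 [(np.float64(0.19), [0.25, 0.39, 1.77, -0.6, 1.09, 2.01]), (np.float64(3.06), [0.25, 0.39, 1.77, -0.6, 1.09, -1.13])]
26.0417
```

View pics/seat.png

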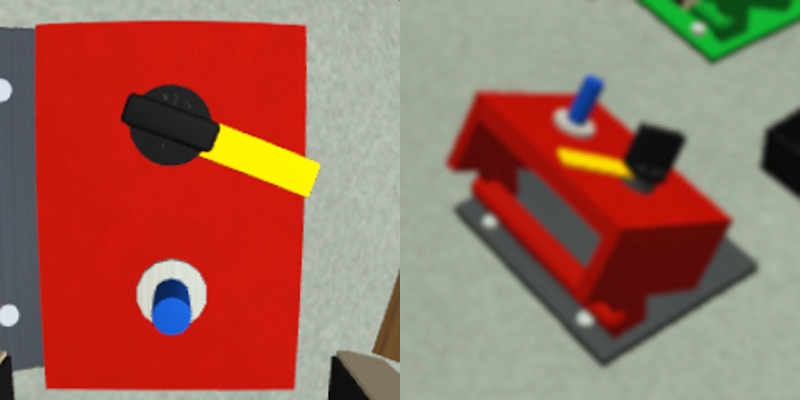

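The new pin is seated: blue grip top at (322.9,259.1) against a predicted (323,260), collar flat, keeper still open. Next I'll pinch and turn the knob, which is a pure joint-6 turn.

```bash
python3 - <<'E'
from h import *
m=json.load(open("m.json"))
Rf=frame(m["fl"][2]);o=np.r_[m["fl"][:2],.095]+frame(m["fl"][2])@[.0008,-.0004,0]
def sh(t):
    s=bot.sense();print(t,"w",round(s["width"],4),"F",(Rf.T@np.array(s["wrist_force"])).round(1),"M",(Rf.T@np.array(s["moment"])).round(2),"t",s["time_s"])
K=o+Rf@[.075,0,0];a=4.363
w=Rf@[np.cos(a),np.sin(a),0];cl=np.cross(Rf[:,2],w);M=best(K+Rf[:,2]*.101,toolR(-Rf[:,2],cl))[0][1]
bot.move_ptp(K+Rf[:,2]*.19,q(M))
print(bot.move_linear(K+Rf[:,2]*.101,frame=q(M),vel=.1,force_limit=8));sh("down")
bot.clamp(20);sh("clamp")
j=np.array(bot.sense()["joints"])
for d in (.3,.6,.9,1.18):
    t=j.copy();t[5]+=d;bot.move_j(t);sh(d)
bot.open_jaws();bot.pause(.3)
bot.move_linear(K+Rf[:,2]*.2,vel=.15);bot.pause(.2)
c=read_camera("wrist");ct=read_camera("side")
f=lambda im,x,y,w:cv2.resize(im["pixels"][y:y+w,x:x+w,::-1],(400,400),interpolation=cv2.INTER_CUBIC)
cv2.imwrite("pics/end.png",np.hstack([f(c,200,100,280),f(ct,110,180,240)]));sh("up")
E
```

```text
False
down w 0.093 F [0.6 0.1 0.2] M [ 0.18 -0.05 -0.03] t 28.2333
clamp w 0.0121 F [-3.3  0.8  6.3] M [ 0.52  0.67 -0.03] t 29.4583
0.3 w 0.0122 F [-0.9  0.1  2.1] M [0.33 0.22 0.07] t 29.85
0.6 w 0.012 F [-0.2  0.2  2.8] M [ 0.29  0.3  -0.07] t 30.2417
0.9 w 0.0121 F [-1.1 -0.4  2.4] M [ 0.3   0.29 -0.07] t 30.6333
1.18 w 0.012 F [-0.9  1.1  3.2] M [ 0.21  0.36 -0.05] t 31.0083
up w 0.0931 F [ 0.  -0.5  0. ] M [0.27 0.01 0.02] t 33.75
```

View pics/end.png

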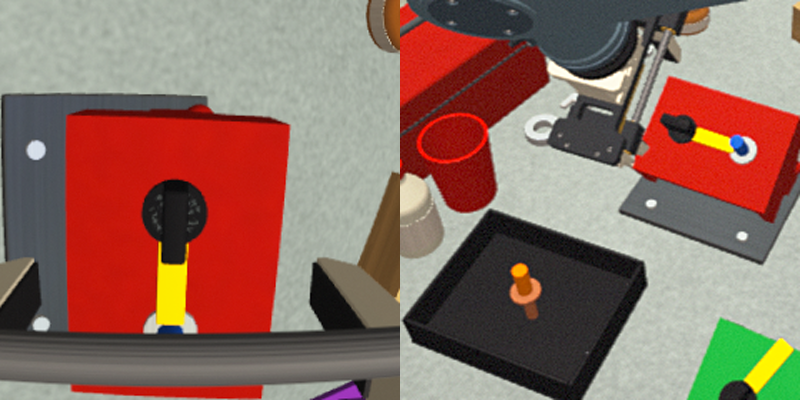

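The keeper is locked over the collar: the yellow arm runs from (175,240) to (172,325), along -x. The worn pin stands still and alone in the tray at (525,290), and the robot is clear of everything. Handing in.

```bash
python3 -c "
from station import hand_in
print(hand_in())"
```

```text
the job is handed in; nothing more can be done
None
```

The job is handed in at about 34 s of the 67 s allowed: the worn pin is in the tray, the new blue pin is seated and released, and the keeper is locked over its collar; the judge's result was not shown to me.

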